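# Move a double lid to a fresh olive pan and leave its press plate behind

## Robot

A 6-joint arm with a two-finger parallel gripper is mounted at the origin on a cart in front of the work surface, level with it; the furniture and walls round the work are solid. World frame = base frame: x ahead of the robot, y to its left, z up, the work surface at z = 0. Lengths are in mm, angles in rad, forces in N, time in s.
With the tool pointing down it reaches from about 350 to 975 mm from the base axis. Payload 4.9 kg.
Tool frame: the origin (TCP) lies midway between the tips of the shut fingers; the grasp point (between the pads) lies 19 mm behind it; z points along the fingers, y is the line along which they close (so a half turn about z gives the same grasp; the last joint's range is limited). The gripper opens to 85 mm and grips with 20 to 120 N. Pads are 22 mm wide; open, the fingers measure 114 mm over their backs; the gripper's body (76 mm by 85 mm) begins 54 mm behind the grasp point. The pads swing forward as they close: fully open they stand 13 mm farther back than shut.
Start: joints at [-0.119, 0.053, 1.613, -0, 1.476, -0.119], TCP at [624.981, 0.003, 231.304] pointing down, gripper open.
Joint ranges: [-3.01, 3.01], [-1.01, 2.22], [0.06, 2.58], [-1.02, 4.17], [0.09, 2.62], [-3.14, 3.14]. Speed limits (rad/s): [2.57, 2.57, 3.14, 3.14, 3.14, 3.14].

## Interface

Orientations are given as a rotation vector (axis times angle).
In Python, from rig import sensors, optics, job, models gives the robot as it stands.
- The arm moves only by the tool carry_out, never from a script. Its argument "targets" is a list that holds one entry, the list of rows, each a list of 4 numbers: the shift along the world's x, y, z in cm, then the turn about the world's z in degrees. In form: [[[dx, dy, dz, spin], ...]]. A call has 1 to 12 rows; each row shifts and turns the commanded pose from where the row before left it; what a row does not reach is not made up. A row lasts 1/10 s, in which the tool goes at most 50 mm and 8.59 degrees, less where a joint would pass 70% of its speed; a pose out of reach is approached as far as the arm can. A call with a gripper value outside its range is refused whole. "jaw" is the opening in per cent of the stroke, from 0 (shut) to 100 (fully open), set as the call begins (left out, the last holds). The fingers move at their own pace and stop on an object; "squeeze" is the grip in N (left out, the last holds). Time passes only in rows, so rows that do not move let the fingers close. It gives the time, the measured TCP pose, the force, the opening and the grip force at its end, in the units of the state.
- sensors.sense(): the state, without advancing time (a new reading comes with each control period).
- optics.grab_frame(name): name is "scene" or "side" or "wrist"; returns a dict with "color" (480x640x3 uint8, blue, green, red), "range_z" (480x640 float32, mm along the optical axis (not along the pixel's ray), 0 where there is no reading), "K" (3x3 intrinsics, pixels), "dist_coeffs" ([k1, k2, p1, p2, k3] as OpenCV has them; the pictures are not rectified), "rvec" (rotation vector, rad) and "tvec" (3), from world to camera coordinates, as OpenCV has them. Camera axes: x right, y down, z forward; pixel columns grow to the right and rows downward; lengths in mm; the calibration is good to about 2 mm. A picture is of the moment at which its call begins.
- job.job_done(): hands the job in; it is judged then, once.
Trained networks look in a picture, given as the dict that the camera call returned (one of the last four; its "shot" number tells which), for a name from the list of things; names that differ only in an ending like _2 or _b are one class to them, and where a whole thing is asked for, a point or a joint stands for the part that bears it (a point fixed in the world has none). Each returns a list of dicts, best first, with "score" (0 to 1); they miss things now and then, are a little off and sometimes report something else, mostly with a low value. They report only what shows in the picture. A call takes as long as a camera call. They do not tell look-alikes from the thing itself.
- models.find_in(picture, name): "bbox" ([centre column, centre row, width, height] in pixels, round what is visible of it).
- models.trace(picture, name): "mask" (480x640 bool, what is visible of it) and "bbox" ([centre column, centre row, width, height] in pixels, round what is visible of it).
- models.place_of(picture, name): "point" ([column, row] in pixels: a listed point, or the origin of a listed thing).
The state is a dict: "time": time; "qpos": joint angles; "joint_vel": joint speeds; "joint_efforts": joint torques, N m; "tcp_pos": TCP position; "ee_rot": TCP orientation; "force": force on the tool from outside, world axes, zero at the start; "moment": the same for the moment, N m; "gripper_width": opening from 0.0 (shut) to 1.0 (fully open); "finger_force": force on a finger pad.
Only numpy, scipy, OpenCV 4.12 (cv2) and the standard library are available. Lean on these libraries where they do the work, as an engineer would, in place of code of your own. Each camera call takes 0.05 s, during which the arm holds its last target. There are 200 camera calls.

## Task

The steel double lid sits on the emptied pan; move it as one set onto the open pan of olives and seat it fully. Then throw the red-knobbed lever on the lid from the red-dot notch fully into the green-dot notch, which lets go of the inner press plate, and lift the outer lid alone straight up, leaving the press plate seated level on the ledge in the olive pan. Finish while still holding the outer lid level over the olive pan, about 10 cm above its rim so that it drips back in (do not put it down), and leave the jars and the bottle where they stand.

Things in the scene. Friction and masses are not known exactly. Their poses are not given: they have to be found in the camera images.
- outer_lid: Outer lid: flat steel, 118 (x) x 186 (y) mm, loose, 0.48 kg with its lever. Origin: centre of the underside of its 4 mm plate, which rests on the pan rim; z up. An 8 mm skirt goes down outside the rim with 2 mm clearance; a collar 71 x 139 mm reaches 22 mm down, nested loosely inside the plate's upturned rim. It fits a pan either way round; its long side (y) goes along the pan's y.
- lid_handle (a point): Centre of the black bar handle in the middle of the outer lid, 52 mm above the lid's origin. The bar is 22 (lid x) x 60 (lid y) x 16 mm, on two thin straps flush with its long sides; its underside is 44 mm, its top 60 mm above the origin. Pinch it across its 22 mm.
- lever (a joint): Lever on the lid, rad, about the lid's z axis; grows clockwise from above. 0 = red dot: it points 0.70 rad from lid +y towards -x; a bar under the lid holds two lugs of the plate, which hangs on it. 1.40 = green dot: 0.70 rad from +y towards +x; plate free (bar clear above about 1.1). Sprung detent: about 5 N at the knob to leave a notch, loose between, drops into the other from about 1.26 on. Stops 0.03 beyond.
- lever_pin (a point): Middle of the upright red knob on the lever's end: 11 mm diameter, 18 mm tall, 62 mm from the lever's axis; foot 10 mm, this point 19 mm, top 28 mm above the lid's origin (lid top: 4 mm). Push it sideways; weight and skirt hold the seated lid against the push, with 2 mm of play.
- press_plate: Inner lid (press plate): steel, 84 (x) x 152 (y) mm with a 14 mm high rim, loose, 0.25 kg. Origin: centre of its underside. Seated it lies on a pan's ledge, 30 mm below the outer lid's origin, with 3 mm of play all round; hanging from the lifted outer lid it is 32.5 mm below and can shift about 2.5 mm.
- full_pan: Open steel pan of olives, fixed. Origin: centre of its bottom, on the counter; z up. Rim 108 (x) x 176 (y) mm, its top 70 mm up; mouth 90 x 158 mm with a slightly flared edge; a 7 mm wide ledge runs round inside, 40 mm up. With the lid seated the lid's origin is 70 mm above the pan's.
- empty_pan: Equal pan, empty, fixed, on which the double lid sits at the start. Origin: centre of its bottom.
- jar_peaches: Bystander: preserve jar, 87 mm wide, 100 mm tall, white cap. Origin: centre of its underside.
- jar_capers: Bystander: preserve jar, 69 mm wide, 80 mm tall, white cap. Origin: centre of its underside.
- jar_figs: Bystander: preserve jar, 81 mm wide, 115 mm tall, red cap. Origin: centre of its underside.
- bottle_1: Bystander: glass bottle, 64 mm wide, 231 mm tall. Origin: centre of its underside.
Mind the look-alikes: they are no part of the job. Leave any turquoise look-alike of the outer_lid alone.

How it is judged:
By the outcome, as a careful person would: the job done as asked, in the order asked, and still so for the second after the job is handed in, while the arm keeps its last pose, push and grip.
It also fails if it takes over 64 s, if anything falls off the work surface, if the arm or the gripper's body presses on something with over 40 N, if the wrist force passes 120 N, or if a joint passes its speed limit or range.

## Working session

There is one attempt and no reset: what is moved stays moved. The work goes in short steps, Python scripts to look and compute and a tool call to move; the robot and the scene stay as the last step left them, time stands still between calls to the robot, and variables do not carry over. Pictures are saved under pics/ and viewed, at most 10 in all, crops included, and the job is handed in when it is done.

Besides the shell and the picture viewer there is one more tool, called in YAML: its name, and indented under it one key for each argument. carry_out: Moves the arm, as the interface text tells. Its arguments: {"type":"object","properties":{"targets":{"type":"array","items":{"type":"array","items":{"type":"array","items":{"type":"number"}}}},"jaw":{"type":"number"},"squeeze":{"type":"number"}},"required":["targets"]}

```bash
mkdir -p pics; ls; cat > h.py <<'E'
import numpy as np, cv2
from rig import sensors, optics, job, models
def cam(p):
    R,_=cv2.Rodrigues(np.array(p["rvec"],float)); return R,np.array(p["tvec"],float).ravel()
def ray(p,uv):
    n=cv2.undistortPoints(np.array(uv,float).reshape(-1,1,2),np.array(p["K"],float),np.array(p["dist_coeffs"],float)).reshape(-1,2)
    return np.c_[n,np.ones(len(n))]
def onz(p,uv,z):
    R,t=cam(p); d=ray(p,uv)@R; c=-R.T@t
    return c+d*((z-c[2])/d[:,2])[:,None]
def cloud(p,mask=None):
    z=p["range_z"]; m=(z>0) if mask is None else (mask&(z>0))
    v,u=np.nonzero(m); R,t=cam(p)
    return (ray(p,np.c_[u,v])*z[v,u][:,None]-t)@R, np.c_[u,v]
def proj(p,X):
    return cv2.projectPoints(np.array(X,float).reshape(-1,1,3),np.array(p["rvec"],float),np.array(p["tvec"],float),np.array(p["K"],float),np.array(p["dist_coeffs"],float))[0].reshape(-1,2)
E
python3 - <<'E'
from h import *
np.set_printoptions(precision=1,suppress=True)
ps={n:optics.grab_frame(n) for n in("scene","side","wrist")}
for n,p in ps.items():
    cv2.imwrite(f"pics/{n}0.png",p["color"])
    R,t=cam(p); print(n,"cam at",-R.T@t)
    for k in("outer_lid","lid_handle","lever_pin","full_pan","empty_pan","press_plate","jar_peaches","jar_capers","jar_figs","bottle_1"):
        try:
            zz={"lid_handle":122,"outer_lid":70,"lever_pin":89,"press_plate":40}.get(k,0)
            for d in models.place_of(p,k)[:3]: print(k,round(d["score"],2),np.array(d["point"]),onz(p,d["point"],zz)[0])
        except Exception as e: print(k,e)
print(sensors.sense())
E
```

```text
pics
scene cam at [ -208.  -1029.3   861.3]
outer_lid 0.83 [302.  260.4] [ 500.9 -169.1   70. ]
outer_lid 0.66 [438.5 383.1] [ 435.4 -709.9   70. ]
lid_handle 0.65 [301.3 250. ] [ 485.9 -184.2  122. ]
lid_handle 0.65 [439.3 364.6] [ 434.4 -703.1  122. ]
lever_pin 0.54 [429.3 392.1] [ 386.4 -719.    89. ]
lever_pin 0.47 [279.3 254.9] [ 450.2 -124.5   89. ]
empty_pan 0.75 [302.2 283.4] [ 487.1 -186.3    0. ]
press_plate 0.35 [328.6 241.6] [ 664.  -110.4   40. ]
press_plate 0.33 [376.  306.5] [ 543.9 -432.6   40. ]
jar_peaches 0.67 [309.3 223.8] [733.4  69.7   0. ]
jar_peaches 0.6 [301.  262.3] [554.3 -99.1  -0. ]
jar_capers 0.86 [326.1 244.3] [688.3 -72.8   0. ]
bottle_1 0.95 [248.1 200.6] [662.6 366.7   0. ]
side cam at [  682.8 -1437.9  1060.3]
outer_lid 0.7 [258.8 382.8] [ 478.1 -721.6   70. ]
outer_lid 0.58 [287.7 254.4] [ 478.9 -184.3   70. ]
lid_handle 0.93 [287.7 243.4] [ 481.3 -190.3  122. ]
lid_handle 0.79 [262.  367.7] [ 488.4 -713.2  122. ]
lid_handle 0.21 [281.3 238.3] [ 455.5 -163.4  122. ]
lever_pin 0.58 [237.8 378. ] [ 426.2 -726.2   89. ]
lever_pin 0.37 [283.5 241.9] [ 
[... 290 characters left out ...]
3 318.5] [ 580.1 -413.8    0. ]
bottle_1 0.89 [342.6 194.2] [647.9 360.5   0. ]
wrist cam at [624.1  75.9 373.1]
lever_pin 0.65 [114.8 370.3] [ 448.7 -132.9   89. ]
full_pan 0.61 [198.2  17. ] [519.9 155.7   0. ]
jar_peaches 0.84 [430.3 133.5] [726.5  59.9   0. ]
jar_capers 0.69 [397.9 258.5] [704. -64.   0.]
{'time': 1.65, 'qpos': array([-0.1,  0.1,  1.6,  0. ,  1.5, -0.1]), 'joint_vel': array([-0., -0., -0.,  0.,  0.,  0.]), 'joint_efforts': array([ -0. , -39.4, -37. ,  -0. ,   0. ,   0. ]), 'tcp_pos': array([625. ,  -0. , 231.3]), 'ee_rot': array([2.2, 2.2, 0. ]), 'force': array([0.3, 0.6, 0. ]), 'moment': array([ 0. ,  0.1, -0.1]), 'finger_force': 0.0, 'gripper_width': 1.000852528234827}
```

View pics/side0.png

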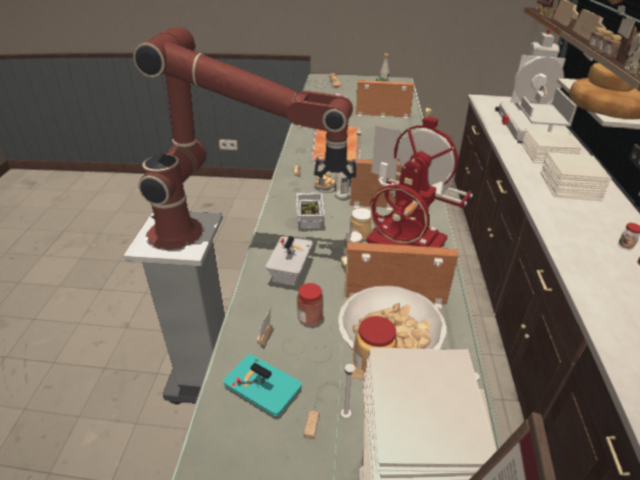

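View pics/wrist0.png

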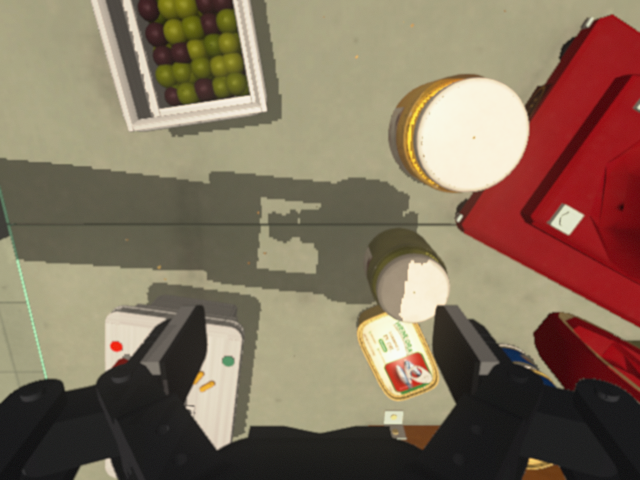

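View pics/scene0.png

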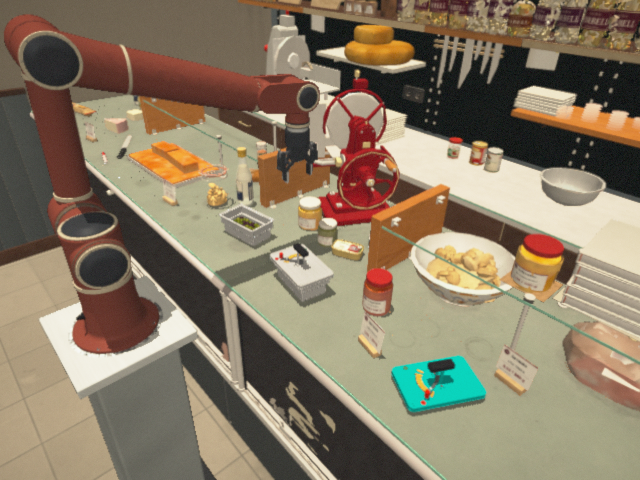

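carry_out:
  targets:
    - [[-3,2,2,0],[-3,2,2,0],[-3,2,2,0],[-3,2,2,0],[0,0,0,0]]

```text
time: 2.15
tcp_pos: [504.1, 81.9, 315.9]
ee_rot: [2.215, 2.222, 0.009]
force: [0.4, -0.2, 0.5]
gripper_width: 0.999
finger_force: 0.0
```

```bash
python3 - <<'E'
from h import *
np.set_printoptions(precision=1,suppress=True)
p=optics.grab_frame("wrist"); cv2.imwrite("pics/w1.png",p["color"])
np.savez("w1.npz",**{k:v for k,v in p.items() if isinstance(v,(np.ndarray,list))})
for d in models.trace(p,"full_pan")[:2]:
    m=d["mask"]; P,_=cloud(p,m); s=P[(P[:,2]>64)&(P[:,2]<76)]
    print(d["score"],m.sum(),len(s))
P,uv=cloud(p)
s=P[(P[:,2]>62)&(P[:,2]<78)&(P[:,0]>430)&(P[:,0]<620)&(P[:,1]>40)&(P[:,1]<300)]
print(len(s),s.min(0),s.max(0),np.median(s[:,2]))
print(cv2.minAreaRect(s[:,:2].astype(np.float32)))
for q in((520,165),(700,65),(690,-65)):
    b=P[np.linalg.norm(P[:,:2]-q,axis=1)<55]; 
    if len(b): print(q,b.max(0),np.percentile(b[:,2],[5,50,95]))
print(sensors.sense()["tcp_pos"])
E
```

```text
0.69 21879 5965
6173 [455.4  64.6  62. ] [584.5 251.5  73.5] 69.46696285348303
((519.900390625, 158.00604248046875), (108.62395477294922, 176.80979919433594), 8.115811347961426)
(520, 165) [574.1 220.   72.5] [26.9 34.4 69.4]
(700, 65) [754.9 119.2 103. ] [ -0.6  72.1 101. ]
(690, -65) [743.4 -10.1  82.5] [-1.  37.5 81. ]
[505.1  80.2 312.2]
```

carry_out:
  targets:
    - [[-0.5,-5,0,0],[-0.5,-5,0,0],[0,-5,0,0],[0,-5,0,0],[0,-5,0,0],[0,-5,0,0],[0,-4,0,0],[0,0,0,0]]

```text
time: 3.05
tcp_pos: [494.0, -264.6, 308.6]
ee_rot: [-2.227, -2.211, 0.003]
force: [0.1, 1.2, -0.2]
gripper_width: 1.003
finger_force: 0.0
```

```bash
python3 - <<'E'
from h import *
np.set_printoptions(precision=1,suppress=True)
p=optics.grab_frame("wrist"); cv2.imwrite("pics/w2.png",p["color"])
np.savez("w2.npz",**{k:v for k,v in p.items() if isinstance(v,(np.ndarray,list))})
for k,z in(("lid_handle",122),("lever_pin",89),("outer_lid",70)):
    for d in models.place_of(p,k)[:2]: print(k,d["score"],np.array(d["point"]),onz(p,d["point"],z)[0])
P,uv=cloud(p)
w=(P[:,0]>380)&(P[:,0]<580)&(P[:,1]>-310)&(P[:,1]<-70)
s=P[w&(P[:,2]>64)&(P[:,2]<84)]
print(len(s),np.percentile(s[:,2],[5,50,95]),cv2.minAreaRect(s[:,:2].astype(np.float32)))
s=P[w&(P[:,2]>110)&(P[:,2]<140)]
print(len(s),np.percentile(s[:,2],[5,50,95]),cv2.minAreaRect(s[:,:2].astype(np.float32)))
print(sensors.sense()["tcp_pos"])
E
```

```text
lid_handle 0.87 [303.9 106.3] [ 480.8 -181.5  122. ]
lever_pin 0.51 [307.3 109.6] [ 482.4 -183.6   89. ]
outer_lid 0.67 [312.6 109.4] [ 486.8 -183.2   70. ]
24077 [73.3 74.6 77. ] ((484.1519470214844, -183.49755859375), (186.1988525390625, 118.05806732177734), 80.99726867675781)
2120 [126.8 130.1 131.6] ((484.1402893066406, -183.61798095703125), (59.69651794433594, 21.904401779174805), 81.00473022460938)
[ 495.  -259.1  310.3]
```

View pics/w2.png

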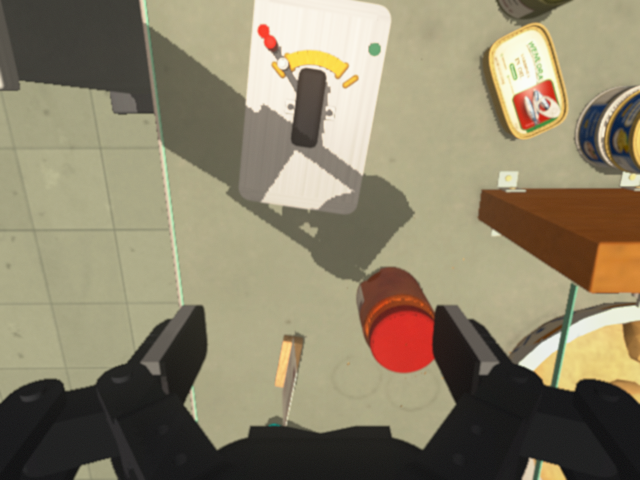

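View pics/w1.png

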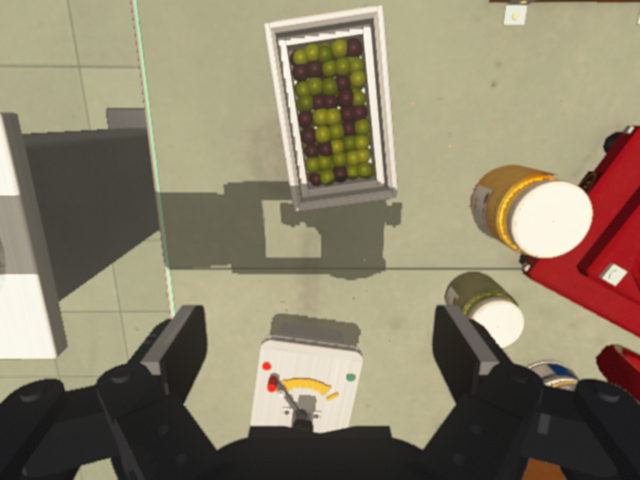

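The wrist picture shows the steel lid (centre ≈ (312,109) px, handle (309,108), red knob (268,40), green dot (375,49)) and in w1 the olive pan (330,107). Candidates for the lid: steel one on the pan (side view 289,255) and the turquoise one (262,383); I choose the steel. The close wrist picture w2 confirms this. The lid is at (484,-184) with yaw -9°, the pan at (520,158) with yaw +8.1°.

carry_out:
  targets:
    - [[-0.37,2.6,-3,-3],[-0.36,2.6,-4,-3],[-0.36,2.44,-4,-3],[0,0,-4,0],[0,0,0,0],[0,0,0,0]]
  jaw: 80

```text
time: 3.85
tcp_pos: [484.2, -182.3, 161.7]
ee_rot: [-2.387, -2.042, 0.0]
force: [0.1, -0.0, 0.9]
gripper_width: 0.801
finger_force: 0.0
```

```bash
python3 - <<'E'
from h import *
s=sensors.sense(); print(s["tcp_pos"],cv2.Rodrigues(s["ee_rot"])[0].round(3),s["gripper_width"])
E
```

```text
[ 484.21216974 -182.25161423  161.65583879] [[ 0.155  0.988 -0.001]
 [ 0.988 -0.155  0.   ]
 [ 0.    -0.001 -1.   ]] 0.8005228285316809
```

carry_out:
  targets:
    - [[0,-0.13,-2,0],[0,0,-2,0],[0,0,-2.1,0],[0,0,0,0]]

```text
time: 4.25
tcp_pos: [484.3, -184.6, 100.7]
ee_rot: [-2.389, -2.04, 0.0]
force: [-0.6, -0.1, -0.5]
gripper_width: 0.797
finger_force: 0.0
```

carry_out:
  targets:
    - [[0,0,0,0],[0,0,0,0],[0,0,0,0],[0,0,0,0],[0,0,0,0],[0,0,0,0],[0,0,0,0],[0,0,0,0]]
  jaw: 0
  squeeze: 60

```text
time: 5.05
tcp_pos: [485.3, -185.1, 102.5]
ee_rot: [2.386, 2.038, 0.001]
force: [-1.5, 1.6, 6.7]
gripper_width: 0.248
finger_force: 59.7
```

carry_out:
  targets:
    - [[0,0,0.5,0],[0,0,1,0],[0,0,1.5,0],[0,0,2,0],[0,0,2,0],[0,0,2,0],[0,0,1,0],[0,0,0,0]]

```text
time: 5.85
tcp_pos: [485.0, -184.9, 202.5]
ee_rot: [2.386, 2.038, 0.002]
force: [1.3, -0.3, -7.0]
gripper_width: 0.245
finger_force: 59.3
```

```bash
cat > look.py <<'E'
from h import *
import sys
np.set_printoptions(precision=2,suppress=True)
s=sensors.sense(); print(s["time"],s["tcp_pos"],s["force"],s["gripper_width"])
R=cv2.Rodrigues(s["ee_rot"])[0]; print("yaw",np.degrees(np.arctan2(R[1,1],R[0,1])),"z",R[:,2])
p=optics.grab_frame("wrist"); cv2.imwrite("pics/%s.png"%sys.argv[1],p["color"])
P,uv=cloud(p); c=s["tcp_pos"]; zt=c[2]-26  # lid top expected
w=(np.abs(P[:,0]-c[0])<90)&(np.abs(P[:,1]-c[1])<120)&(np.abs(P[:,2]-zt)<12)
q=P[w]; 
if len(q)>100:
    A=np.c_[q[:,:2]-c[:2],np.ones(len(q))]
    f=np.linalg.lstsq(A,q[:,2],rcond=None)[0]; r=np.abs(A@f-q[:,2])<3; f=np.linalg.lstsq(A[r],q[r,2],rcond=None)[0]
    print("lid plane",f,len(q),cv2.minAreaRect(q[np.abs(A@f-q[:,2])<6][:,:2].astype(np.float32)))
E
python3 look.py w3
```

```text
5.85 [ 485.01 -184.87  202.52] [ 1.32 -0.31 -7.02] 0.24539413660877024
yaw -8.996939448885412 z [ 0. -0. -1.]
lid plane [  0.    -0.   174.67] 63953 ((484.9412536621094, -182.5963897705078), (183.941162109375, 118.7732162475586), 81.15744018554688)
```

View pics/w3.png

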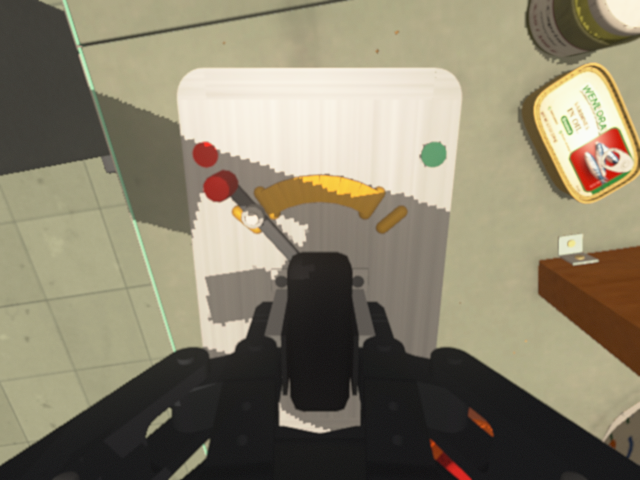

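The lid is held level with the plate hanging (7.0 N), lever knob at (220,185) px in the red notch. Carrying it over.

carry_out:
  targets:
    - [[0.15,1,0,0],[0.3,2,0,0.5],[0.3,3,0,1.6],[0.4,4,0,2.5],[0.4,4,0,2.5],[0.4,4,0,2.5],[0.4,4,0,2.5],[0.4,4,0,2.5],[0.4,4,0,2.5],[0.3,3,0,0],[0.1,1.17,0,0],[0,0,0,0]]

```text
time: 7.1
tcp_pos: [518.5, 159.0, 198.7]
ee_rot: [-2.054, -2.374, 0.003]
force: [-0.6, -0.3, -6.0]
gripper_width: 0.245
finger_force: 59.4
```

carry_out:
  targets:
    - [[0,0,0,0],[0,0,0,0],[0,0,0,0]]

```text
time: 7.4
tcp_pos: [519.6, 156.3, 200.1]
ee_rot: [-2.061, -2.371, 0.001]
force: [-0.3, 0.7, -6.6]
gripper_width: 0.249
finger_force: 59.4
```

```bash
python3 look.py w4
```

```text
7.4 [519.59 156.26 200.12] [-0.28  0.71 -6.6 ] 0.24898246055671933
yaw 8.005627982515595 z [-0. -0. -1.]
lid plane [ -0.    -0.   172.28] 63911 ((518.5695190429688, 158.67474365234375), (118.5757064819336, 183.70108032226562), 8.049759864807129)
```

carry_out:
  targets:
    - [[0.06,0.05,-1,0],[0,0,-2,0],[0,0,-2,0],[0,0,-1,0],[0,0,-0.5,0],[0,0,-0.5,0],[0,0,-0.5,0],[0,0,-0.5,0],[0,0,0,0]]

```text
time: 8.35
tcp_pos: [519.9, 157.8, 119.8]
ee_rot: [-2.059, -2.372, 0.001]
force: [-0.7, -0.5, -6.3]
gripper_width: 0.248
finger_force: 59.5
```

carry_out:
  targets:
    - [[0,0,-0.4,0],[0,0,-0.4,0],[0,0,-0.3,0],[0,0,-0.3,0],[0,0,0,0]]

```text
time: 8.85
tcp_pos: [519.8, 157.7, 105.6]
ee_rot: [-2.058, -2.372, 0.001]
force: [0.6, 0.1, -6.4]
gripper_width: 0.245
finger_force: 59.5
```

carry_out:
  targets:
    - [[0,0,-0.2,0],[0,0,-0.2,0],[0,0,-0.1,0],[0,0,0,0]]

```text
time: 9.25
tcp_pos: [520.9, 157.9, 102.6]
ee_rot: [2.058, 2.372, 0.002]
force: [-1.6, -0.3, 1.6]
gripper_width: 0.243
finger_force: 60.4
```

carry_out:
  targets:
    - [[0,0,-0.1,0],[0,0,-0.1,0],[0,0,0,0]]

```text
time: 9.55
tcp_pos: [520.9, 158.0, 102.5]
ee_rot: [2.058, 2.373, 0.001]
force: [-7.7, -0.6, 11.1]
gripper_width: 0.247
finger_force: 62.1
```

```bash
python3 look.py w5
```

```text
9.55 [520.95 157.95 102.47] [-7.68 -0.57 11.05] 0.24685906255016332
yaw 8.11319443614551 z [ 0. -0. -1.]
lid plane [-0.   -0.   74.69] 63955 ((520.0101318359375, 160.36123657226562), (118.60832214355469, 183.73019409179688), 8.168447494506836)
```

Seated: the lid plane is at 74.7 mm (as on the first pan), level. Releasing and rising.

carry_out:
  targets:
    - [[0,0,0,0],[0,0,0,0],[0,0,0,0],[0,0,0,0],[0,0,0,0]]
  jaw: 80

```text
time: 10.1
tcp_pos: [520.2, 157.8, 99.1]
ee_rot: [-2.059, -2.373, 0.0]
force: [-0.3, 0.1, 0.4]
gripper_width: 0.807
finger_force: 0.0
```

carry_out:
  targets:
    - [[0,0,2,0],[0,0,3,0],[0,0,3,0],[0,0,3,0],[0,0,0,0],[0,0,0,0]]

```text
time: 10.7
tcp_pos: [520.6, 157.9, 209.8]
ee_rot: [2.058, 2.372, 0.002]
force: [-0.4, -0.3, -1.5]
gripper_width: 0.799
finger_force: 0.0
```

```bash
python3 - <<'E'
from h import *
np.set_printoptions(precision=1,suppress=True)
s=sensors.sense(); print(s["time"],s["tcp_pos"],s["force"],s["gripper_width"])
p=optics.grab_frame("wrist"); cv2.imwrite("pics/w6.png",p["color"])
for k,z in(("lid_handle",122),("lever_pin",89)):
    for d in models.place_of(p,k)[:2]: print(k,d["score"],np.array(d["point"]),onz(p,d["point"],z)[0])
P,uv=cloud(p); w=(np.abs(P[:,0]-520)<80)&(np.abs(P[:,1]-158)<115)
for a,b in((70,80),(124,136),(92,104)):
    q=P[w&(P[:,2]>a)&(P[:,2]<b)]; print(np.median(q[:,2]),len(q),cv2.minAreaRect(q[:,:2].astype(np.float32)))
red=(p["color"][...,2]>120)&(p["color"][...,1]<70)&(p["color"][...,0]<70)
Q,_=cloud(p,red); q=Q[(Q[:,2]>92)&(Q[:,2]<104)&(np.abs(Q[:,0]-474)<25)]; print("knob top",len(q),q.mean(0),q.min(0),q.max(0))
E
```

```text
10.7 [520.6 157.9 209.8] [-0.4 -0.3 -1.5] 0.7987119096444293
lid_handle 0.61 [321.1 242.2] [521.3 158.1 122. ]
lever_pin 0.73 [255.8 157. ] [471.2 200.6  89. ]
74.58473700332412 34712 ((520.4493408203125, 159.28094482421875), (118.38654327392578, 185.37168884277344), 8.175018310546875)
130.05694992901834 3247 ((520.2374877929688, 160.26614379882812), (21.997615814208984, 58.732086181640625), 7.966681480407715)
98.20640368301378 234 ((474.54351806640625, 201.2281951904297), (10.679439544677734, 10.231245040893555), 7.095458030700684)
knob top 111 [475.7 200.8  98. ] [470.3 196.9  93.1] [479.8 206.  100.5]
```

carry_out:
  targets:
    - [[-1,1,0,8],[-1,1,0,8],[-1,1,0,8],[-1,1,0,8],[-0.6,0.33,-1,7],[0,0,-3,0],[0,0,-3,0],[0,0,0,0],[0,0,0,0]]
  jaw: 30

```text
time: 11.75
tcp_pos: [473.4, 200.9, 138.2]
ee_rot: [-1.148, -2.922, 0.003]
force: [0.2, 1.3, 0.4]
gripper_width: 0.298
finger_force: 0.0
```

```bash
python3 - <<'E'
from h import *
np.set_printoptions(precision=1,suppress=True)
s=sensors.sense(); print(s["time"],s["tcp_pos"],s["force"],s["gripper_width"])
R=cv2.Rodrigues(s["ee_rot"])[0]; print("yaw",np.degrees(np.arctan2(R[1,1],R[0,1])))
p=optics.grab_frame("wrist"); cv2.imwrite("pics/w7.png",p["color"])
E
```

```text
11.75 [473.4 200.9 138.2] [0.2 1.3 0.4] 0.29772071624334046
yaw 47.097439048096774
```

View pics/w7.png

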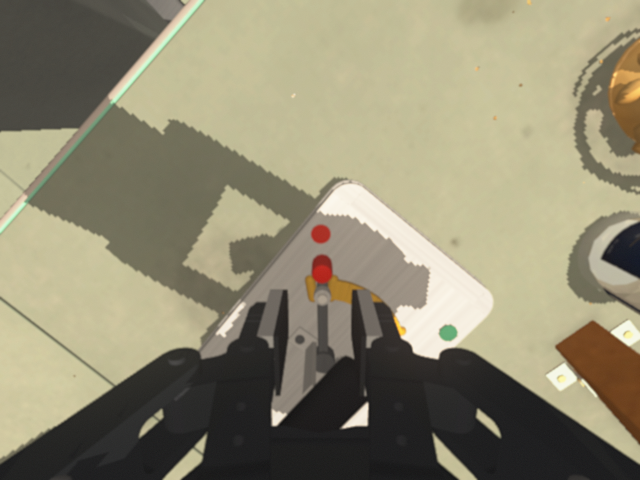

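carry_out:
  targets:
    - [[0,0,-2,0],[0,0,-2,0],[0,0,-1.2,0],[0,0,-0.7,0],[0,0,0,0]]

```text
time: 12.3
tcp_pos: [474.2, 201.1, 80.2]
ee_rot: [-1.149, -2.923, 0.001]
force: [0.8, 0.4, -0.3]
gripper_width: 0.298
finger_force: 0.0
```

```bash
python3 - <<'E'
import numpy as np
# arc: cmd-frame centre, knob start angle, lead
c=np.array([520.2,158.5]); a=np.radians(np.r_[138.2,133,125,117,109,101,93,85,77,69,61,56,52])
p=c+62*np.c_[np.cos(a),np.sin(a)]; p[0]=[474.25,200.6]
print((np.diff(p,axis=0)/10).round(2).tolist())
E
```

```text
[[0.37, 0.32], [0.67, 0.54], [0.74, 0.45], [0.8, 0.34], [0.84, 0.22], [0.86, 0.11], [0.86, -0.02], [0.85, -0.14], [0.83, -0.25], [0.78, -0.37], [0.46, -0.28], [0.35, -0.25]]
```

carry_out:
  targets:
    - [[0.37,0.32,0,-3],[0.67,0.54,0,-8],[0.74,0.45,0,-8],[0.8,0.34,0,-8]]

```text
time: 12.7
tcp_pos: [500.2, 217.6, 81.4]
ee_rot: [-1.807, -2.57, 0.001]
force: [-3.4, -2.7, 1.5]
gripper_width: 0.304
finger_force: 1.6
```

carry_out:
  targets:
    - [[0.84,0.22,0,-8],[0.86,0.11,0,-8],[0.86,-0.02,0,-8],[0.85,-0.14,0,-8],[0.83,-0.25,0,-8],[0.78,-0.37,0,-8],[0.46,-0.28,0,-5],[0.35,-0.25,0,0],[0,0,0,0]]

```text
time: 13.6
tcp_pos: [559.4, 207.7, 81.5]
ee_rot: [2.758, 1.503, 0.003]
force: [-0.8, -0.3, -0.6]
gripper_width: 0.303
finger_force: 0.0
```

```bash
cat > knob.py <<'E'
from h import *
import sys
np.set_printoptions(precision=1,suppress=True)
s=sensors.sense(); print(s["time"],s["tcp_pos"],s["force"],s["gripper_width"])
p=optics.grab_frame("wrist"); cv2.imwrite("pics/%s.png"%sys.argv[1],p["color"])
red=(p["color"][...,2]>90)&(p["color"][...,1]<60)&(p["color"][...,0]<60)
Q,_=cloud(p,red); q=Q[(Q[:,2]>94)&(Q[:,2]<102)&(np.hypot(*(Q[:,:2]-[520.4,159]).T)<80)]
if len(q):
    m=(q[:,:2].min(0)+q[:,:2].max(0))/2; d=m-[520.4,159]
    print("knob",len(q),m,np.hypot(*d),"lever",np.radians(138.3-np.degrees(np.arctan2(d[1],d[0]))))
P,uv=cloud(p); w=(np.abs(P[:,0]-520)<80)&(np.abs(P[:,1]-158)<115)
q=P[w&(P[:,2]>70)&(P[:,2]<80)]; print(np.median(q[:,2]),len(q),cv2.minAreaRect(q[:,:2].astype(np.float32)))
E
python3 knob.py w8
```

```text
13.6 [559.4 207.7  81.5] [-0.8 -0.3 -0.6] 0.30340860119272184
knob 685 [554.3 213.2] 63.98122020344366 lever 1.402327822787867
74.6024479238422 29028 ((520.0889892578125, 165.32252502441406), (119.31234741210938, 176.16705322265625), 6.7057204246521)
```

carry_out:
  targets:
    - [[0.1,-0.08,0,0],[0.06,-0.04,0,0],[0,0,0,0]]

```text
time: 13.95
tcp_pos: [559.9, 206.6, 80.4]
ee_rot: [2.759, 1.502, 0.0]
force: [-0.2, 0.7, -1.0]
gripper_width: 0.304
finger_force: 0.0
```

carry_out:
  targets:
    - [[0,0,2,0],[0,0,4,0],[0,0,4,0],[-1,-1.2,2,8],[-1,-1.2,0,8],[-1,-1.2,0,8],[-0.98,-1.22,0,8],[0,0,0,8],[0,0,0,1.1],[0,0,0,0],[0,0,0,0]]
  jaw: 80

```text
time: 15.05
tcp_pos: [520.2, 158.6, 200.3]
ee_rot: [-2.059, -2.373, 0.0]
force: [-0.1, -0.4, 1.3]
gripper_width: 0.801
finger_force: 0.0
```

```bash
python3 knob.py w9; python3 -c "
import cv2;i=cv2.imread('pics/w9.png');cv2.imwrite('pics/w9c.png',i)"
```

```text
15.05 [520.2 158.6 200.3] [-0.1 -0.4  1.3] 0.8010680626615881
knob 27 [553.7 213. ] 63.453581390678664 lever 1.3954044421833802
74.58141662838091 36995 ((521.4481201171875, 159.95425415039062), (118.27608489990234, 186.5605926513672), 7.249056339263916)
```

View pics/w9.png

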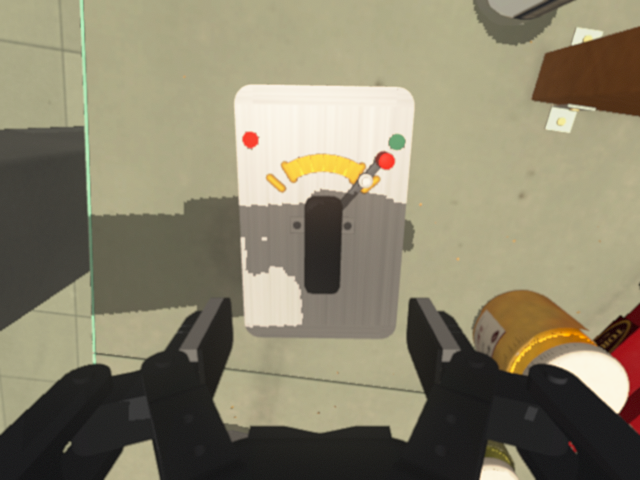

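The lever knob (386,160) now sits by the green dot, lever 1.40. Regrasping the handle.

carry_out:
  targets:
    - [[0.08,0.05,-3,-0.8],[0,0,-3,0],[0,0,-2.5,0],[0,0,-1.4,0],[0,0,0,0]]

```text
time: 15.6
tcp_pos: [519.3, 158.7, 98.8]
ee_rot: [-2.072, -2.357, 0.006]
force: [0.1, -0.2, -0.9]
gripper_width: 0.802
finger_force: 0.0
```

carry_out:
  targets:
    - [[0,0,0,0],[0,0,0,0],[0,0,0,0],[0,0,0,0],[0,0,0,0],[0,0,0,0],[0,0,0,0],[0,0,0,0]]
  jaw: 0

```text
time: 16.4
tcp_pos: [522.1, 159.1, 103.2]
ee_rot: [2.072, 2.359, 0.003]
force: [-0.0, -0.2, 6.1]
gripper_width: 0.246
finger_force: 59.4
```

carry_out:
  targets:
    - [[0,0,0.3,0],[0,0,0.4,0],[0,0,0.5,0],[0,0,0.8,0],[0,0,0,0],[0,0,0,0]]

```text
time: 17.0
tcp_pos: [521.1, 158.9, 121.6]
ee_rot: [2.073, 2.36, 0.001]
force: [-0.2, -0.4, -4.5]
gripper_width: 0.245
finger_force: 59.0
```

carry_out:
  targets:
    - [[0,0,0.8,0],[0,0,1,0],[0,0,1.5,0],[0,0,2,0],[0,0,1.5,0],[0,0,0.8,0],[0,0,0.4,0],[0,0,0,0],[0,0,0,0],[0,0,0,0]]

```text
time: 18.0
tcp_pos: [520.3, 158.8, 200.1]
ee_rot: [-2.073, -2.359, 0.003]
force: [-1.2, -0.5, -4.6]
gripper_width: 0.245
finger_force: 59.2
```

```bash
python3 look.py w10; python3 - <<'E'
from h import *
np.set_printoptions(precision=2,suppress=True)
ims=[]
for n in("scene","side"):
    p=optics.grab_frame(n); P,uv=cloud(p)
    w=(np.abs(P[:,0]-520)<60)&(np.abs(P[:,1]-158)<95)&(P[:,2]>20)&(P[:,2]<140)
    print(n,np.histogram(P[w][:,2],bins=range(20,145,5))[0])
    q=P[w&(P[:,2]>35)&(P[:,2]<60)]
    u,v=proj(p,[[520,158,90]])[0].astype(int)
    ims.append(cv2.resize(p["color"][max(v-50,0):v+50,u-65:u+65],None,fx=3,fy=3,interpolation=2))
    for d in models.place_of(p,"press_plate")[:2]: print(d["score"],d["point"],onz(p,d["point"],40)[0])
cv2.imwrite("pics/end.png",np.hstack(ims))
E
```

```text
18.0 [520.3  158.79 200.08] [-1.24 -0.52 -4.62] 0.24529078283232963
yaw 7.40001217454783 z [-0. -0. -1.]
lid plane [ -0.   -0.  171.6] 63532 ((519.3936767578125, 160.3297119140625), (118.75652313232422, 185.0029296875), 7.2822160720825195)
scene [ 48  62  36  11  89 293 140 146 120 114 170   9   0   0   0   0   0   0
   0   0   0   0   0   0]
0.87 [246.1, 222.4] [524.48 169.16  40.  ]
side [ 21  21  10  55 206 108  81  60  50  67  37   2   0   0   0   0   0   0
   0   0   0   0   0   0]
0.76 [309.9, 210.0] [522.16 153.21  40.  ]
0.35 [320.0, 172.4] [536.38 479.41  40.  ]
```

View pics/end.png

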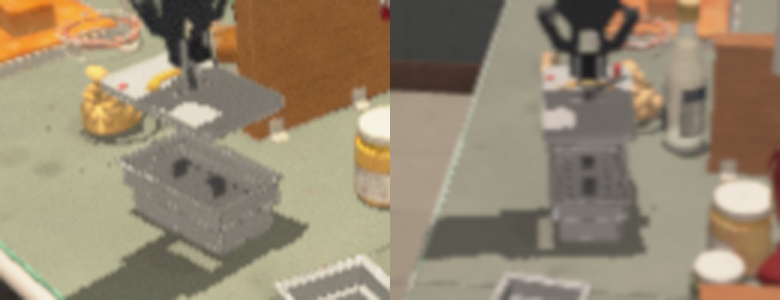

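The plate with its two lugs (about (180,170) and (215,185) in the crop) lies in the pan, with the lid held above it. A last check that it is level, and 2 mm more height.

carry_out:
  targets:
    - [[0,0,0.2,0],[0,0,0,0],[0,0,0,0],[0,0,0,0]]

```text
time: 18.65
tcp_pos: [521.0, 158.9, 203.4]
ee_rot: [2.073, 2.36, 0.0]
force: [-0.3, 1.3, -4.9]
gripper_width: 0.244
finger_force: 59.1
```

```bash
python3 look.py w11; python3 - <<'E'
from h import *
np.set_printoptions(precision=3,suppress=True)
a=np.radians(8.1); M=np.array([[np.cos(a),np.sin(a)],[-np.sin(a),np.cos(a)]])
for n in("scene","side"):
    p=optics.grab_frame(n); P,uv=cloud(p); L=np.c_[(P[:,:2]-[520,158])@M.T,P[:,2]]
    q=L[(np.abs(L[:,0])<37)&(np.abs(L[:,1])<70)&(L[:,2]>32)&(L[:,2]<52)]
    A=np.c_[q[:,:2],np.ones(len(q))]; r=np.ones(len(q),bool)
    for _ in range(6):
        f=np.linalg.lstsq(A[r],q[r,2],rcond=None)[0]; r=np.abs(A@f-q[:,2])<2.5
    print(n,len(q),r.sum(),f,q[r].min(0),q[r].max(0))
E
```

```text
18.65 [520.97 158.89 203.39] [-0.29  1.26 -4.86] 0.24372067320509674
yaw 7.3990288528467705 z [ 0.  0. -1.]
lid plane [ -0.    -0.   174.91] 63512 ((520.26123046875, 160.7528076171875), (118.68426513671875, 184.37876892089844), 7.358610153198242)
scene 242 209 [ 0.003  0.007 46.98 ] [-22.245 -51.617  44.471] [36.75  69.087 49.778]
side 224 133 [-0.015 -0.004 43.76 ] [-34.614 -44.592  40.964] [36.909 67.059 46.686]
```

The plate is level (slope under 0.015, floor at about 44–47 mm from the two coarse views, against about 40 mm for the ledge), and the lid is level at 171 mm.

```bash
python3 -c "
from rig import job
print(job.job_done())"
```

```text
the job is handed in; nothing more can be done
None
```

The job is handed in: the double lid was moved and seated on the olive pan, the lever was thrown into the green notch (measured 1.40 rad), the press plate lies level in the pan, and the outer lid is held level about 10 cm above the rim.

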